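# Clear the reading face and hold the white reference plaque flush

### The arm

A 6-joint arm with a two-finger parallel gripper is mounted at the origin on the work surface. World frame = base frame: x ahead of the robot, y to its left, z up, the work surface at z = 0. Lengths are in mm, angles in rad, forces in N, time in s.
With the tool pointing down it reaches from about 350 to 875 mm from the base axis. Payload 4.2 kg.
Tool frame: the origin (TCP) lies at the very end of the fingers, on their centre line; the grasp point (between the pads) lies arm.grip_point_offset behind it (arm.grip_point_offset is the distance from the TCP to the grasp point, in mm); z points along the fingers, y is the line along which they close (so a half turn about z gives the same grasp; the last joint's range is limited). The gripper opens to 85 mm and grips with 20 to 120 N. Pads are 22 mm wide; open, the fingers measure 114 mm over their backs; the gripper's body (76 mm by 85 mm) begins 54 mm behind the grasp point. The pads swing forward as they close: fully open they stand 13 mm farther back than shut.
Start: joints at [-0.972, 0.385, 0.008, 0, -1.194, -0.259], TCP at [208.326, -589.236, 231.312] pointing down, gripper open.
Joint ranges: [-3.14, 3.14], [-1.21, 2.06], [-1.07, 1.41], [-3.16, 2.05], [-2.99, -0.16], [-3.1, 3.1]. Speed limits (rad/s): [2.79, 2.79, 3.14, 3.14, 3.14, 3.14].

### API

Orientations are given as a unit quaternion [x, y, z, w].
In Python, from bench import arm, cams, ticket gives the robot as it stands.
- The arm moves only by the tool servo_tool, never from a script. Its argument "commands" is a list that holds one entry, the list of rows, each a list of 7 numbers: the closure in counts, from 0 (fully open) to 255 (shut), then the shift along the tool's x, y, z in m, then the turn, a rotation vector about the tool's x, y, z in degrees. In form: [[[grip, x, y, z, ax, ay, az], ...]]. A call has 1 to 10 rows; each row shifts and turns the commanded pose from where the row before left it, along the tool's axes as they then stand; what a row does not reach is not made up. A row lasts 1/12 s, in which the tool goes at most 41.7 mm and 7.16 degrees, less where a joint would pass 70% of its speed; a pose out of reach is approached as far as the arm can. A call with a gripper value outside its range is refused whole. The fingers move at their own pace and stop on an object; the grip force is fixed at half the most. Time passes only in rows, so rows that do not move let the fingers close. It gives the time, the measured TCP pose, the force, the opening and the grip force at its end, in the units of the state.
- arm.read_state(): the state, without advancing time (a new reading comes with each control period).
- cams.get_image(name): name is "side" or "top" or "wrist"; returns a dict with "frame" (384x512x3 uint8, blue, green, red), "K" (3x3 intrinsics, pixels), "T" (4x4, takes a point from camera to world coordinates). Camera axes: x right, y up, looking along -z (the intrinsics and any distortion apply to the point x, -y, -z); pixel columns grow to the right and rows downward; lengths in mm; the calibration is good to about 2 mm. A picture is of the moment at which its call begins. There is no depth.
- ticket.job_done(): hands the job in; it is judged then, once.
The state is a dict: "clock": time; "joints": joint angles; "joint_vel": joint speeds; "joint_efforts": joint torques, N m; "position": TCP position; "ee_rot": TCP orientation; "contact_force": force on the tool from outside, world axes, zero at the start; "wrist_torque": the same for the moment, N m; "gripper_width": finger opening in mm; "grasp_force": force on a finger pad.
Only numpy, scipy, OpenCV 4.12 (cv2) and the standard library are available. Lean on these libraries where they do the work, as an engineer would, in place of code of your own. Each camera call takes 0.05 s, during which the arm holds its last target. There are 200 camera calls.

### The job

A porcelain test piece has broken on the sloped reading face of the reflectance reader: with the scraper block in hand, sweep the three loose chips down off the face into the catch tray at its foot (fingers and plaque must not touch the sharp chips), then put the scraper back down on the bench. Then pick up the square white reference plaque by its black grip, tilt it by feel to the slope and press it flush on the face, centred over the round window, with a light steady push. Finish while still holding and pressing it there, do not let go; leave the other things on the bench where they are.

Things in the scene. Friction and masses are not known exactly. Their poses are not given: they have to be found in the camera images.
- window (a point): Centre of the round window (26 mm glass in a 32 mm metal ring, level with the face), in the middle of the reader's sloped reading face: a dark flat plate, 140 mm up the slope by 136 mm across; nothing stands above its plane. Axes: x up the slope, away from the robot, y level, z the face's outward normal
- reader_head: White casing, 38 mm thick, whose flat top is the reading face; leans towards the robot at 11 to 23 degrees from level (varies) and is clamped: it does not give under a 25 N push. Origin and axes as the window's: on the face, in its middle, always 105 mm over the bench; the face's lower edge is 70 mm down the slope from it
- tray (a point): Centre of the inner floor, 3 mm over the bench, of the aluminium catch tray fixed in front of and below the face's lower edge. Level axes: x away from the robot, y to the left. Inside 114 (x) by 170 (y) mm, walls 20 mm high, 3 mm thick. The face's middle is at x = 115 mm from here, its lower edge at about x = 49 mm, over the tray: what is pushed over the edge drops in
- reader: The whole reflectance reader: grey foot, white side cheeks with black clamp knobs, tilting head, tray; fixed to the bench. Origin on the bench right below the face's middle, z up, x away from the robot; spans x from -175 mm (tray front) to +115 mm, 176 mm wide (y), plus 15 mm for the knob on each side
- chip_a: Loose chip of white porcelain, about 22 x 14 x 8 mm, 11 g, lying on the sloping face (friction holds it). Origin: centre of its underside as it lies at first, z outward from the face
- chip_b: Loose chip of white porcelain, about 19 x 16 x 8 mm, as chip_a
- chip_c: Loose chip of white porcelain, about 24 x 13 x 8 mm, as chip_a
- scraper: Scraper block, grey plastic on a black rubber foot, standing on the bench, about 130 g. Origin: centre of the foot's underside; z up, y along its length, x across. Foot 16 (x) by 116 (y) mm, 14 mm high; shoulder 24 by 108 mm, from 14 to 28 mm; upright grip 22 by 76 mm, from 28 to 62 mm. Gripped across x, 22 mm
- plaque: White reference plaque: square white ceramic plate 70 by 70 by 6 mm lying on the bench, with a black back cover (52 by 52 mm, up to 8 mm height) and a black grip bar upright in the middle of it, 44 (x) by 14 (y) mm, from 8 to 46 mm height; about 160 g. Origin: centre of the plate's white underside; z from it to the grip. Gripped across y, 14 mm; does not turn in a firm grip
- zero_cap: Bystander: black round cap, 64 mm across the rim, 55 mm high, upright on the bench; origin at the centre of its underside
- grey_disc: Bystander: round grey disc 66 mm across, 10 mm thick, with a small black knob, top at 32 mm; origin at the centre of its underside
- spot_plate: Bystander: white porcelain spot plate 85 x 110 x 10 mm; origin at the centre of its underside
- beaker: Bystander: glass beaker 68 mm across, 85 mm high; origin at the centre of its underside
- reagent: Bystander: amber bottle 60 mm across, 125 mm high; origin at the centre of its underside
- tip_box: Bystander: pipette tip box 85 x 125 x 58 mm; origin at the centre of its underside
- tube_rack: Bystander: white rack with sample tubes, 70 x 170 mm, 92 mm high; origin at the centre of its underside
Things that resemble listed ones, but are neither listed nor needed, are in the scene too. Leave any blue, green or pink look-alike of the plaque alone.

How it is judged (in metres and radians):
On the way, in this order (a step that is already met when the one before it is completed fails the run):
1. all three chips lie in the catch tray, swept there with the scraper in the gripper (x of chip_a in the frame of tray between -0.06 and 0.06 m and y of chip_a in the frame of tray between -0.09 and 0.09 m and z of each of chip_a, chip_b, chip_c in the frame of tray below 0.03 m and x of chip_b in the frame of tray between -0.06 and 0.06 m and y of chip_b in the frame of tray between -0.09 and 0.09 m and x of chip_c in the frame of tray between -0.06 and 0.06 m and y of chip_c in the frame of tray between -0.09 and 0.09 m and contact force between the fingers and scraper above 1 N), for 0.1 s.
2. the scraper is put down on the bench and let go (height (world z) of scraper below 0.03 m and contact force between scraper and reader below 0.1 N and contact force between scraper and reader_head below 0.1 N and contact force between the fingers and scraper below 0.1 N and linear speed of scraper below 0.03 m/s), for 0.2 s.
At the end, for the whole second after the job is handed in: Chips in the tray, scraper released on the bench; the plaque held in the fingers, white side on the face: within 15 mm of the window's centre each way, within 0.045 rad of the face's tilt, no gap over 2 mm, pressed with 3 to 25 N, at rest (x of chip_a in the frame of tray between -0.06 and 0.06 m and y of chip_a in the frame of tray between -0.09 and 0.09 m and z of each of chip_a, chip_b, chip_c in the frame of tray below 0.03 m and x of chip_b in the frame of tray between -0.06 and 0.06 m and y of chip_b in the frame of tray between -0.09 and 0.09 m and x of chip_c in the frame of tray between -0.06 and 0.06 m and y of chip_c in the frame of tray between -0.09 and 0.09 m and height (world z) of scraper below 0.03 m and contact force between scraper and reader below 0.1 N and contact force between scraper and reader_head below 0.1 N and contact force between the fingers and scraper below 0.1 N and contact force between the fingers and plaque above 1 N and x of plaque in the frame of window between -0.015 and 0.015 m and y of plaque in the frame of window between -0.015 and 0.015 m and z of plaque in the frame of window between -0.003 and 0.002 m and angle between the z axis of plaque and the z axis of window, either way round below 0.045 rad and contact force between plaque and reader_head between 3 and 25 N and linear speed of plaque below 0.02 m/s); the arm keeps its last pose, push and grip.
It fails at once if a finger touches a chip (contact force between the fingers and chip_a above 0.5 N or contact force between the fingers and chip_b above 0.5 N or contact force between the fingers and chip_c above 0.5 N).
It fails at once if the plaque touches a chip (contact force between plaque and chip_a above 0.5 N or contact force between plaque and chip_b above 0.5 N or contact force between plaque and chip_c above 0.5 N).
It fails at once if another thing on the bench is shifted by more than 30 mm (distance of any of zero_cap, grey_disc, spot_plate, beaker, reagent, tip_box, tube_rack from where it was at the start of the episode above 0.03 m).
It also fails if it takes over 72 s, if anything falls off the work surface, if the arm or the gripper's body presses on something with over 40 N, if the wrist force passes 120 N, or if a joint passes its speed limit or range.

## Working session

There is one attempt and no reset: what is moved stays moved. The work goes in short steps, Python scripts to look and compute and a tool call to move; the robot and the scene stay as the last step left them, time stands still between calls to the robot, and variables do not carry over. Pictures are saved under pics/ and viewed, at most 10 in all, crops included, and the job is handed in when it is done.

Besides the shell and the picture viewer there is one more tool, called after "Call:" as name([rows], argument=value, ...), one row to a line, values as JSON. servo_tool: Moves the arm, as the interface text tells. Its arguments: {"type":"object","properties":{"commands":{"type":"array","items":{"type":"array","items":{"type":"array","items":{"type":"number"}}}}},"required":["commands"]}

```bash
mkdir -p pics; ls
cat > h.py <<'E'
import numpy as np, cv2
from bench import arm, cams, ticket
def snap(n,f):
    d=cams.get_image(n); np.savez('pics/'+f+'.npz',K=d['K'],T=d['T']); cv2.imwrite('pics/'+f+'.png',d['frame']); return d
def ray(f,u,v):
    d=np.load('pics/'+f+'.npz'); K,T=d['K'],d['T']
    p=np.linalg.inv(K)@[u,v,1]; r=T[:3,:3]@[p[0],-p[1],-p[2]]; return T[:3,3],r/np.linalg.norm(r)
def atz(f,u,v,z):
    o,r=ray(f,u,v); return (o+r*(z-o[2])/r[2]).round(1)
def tri(a,b):
    (o1,r1),(o2,r2)=ray(*a),ray(*b)
    s=np.linalg.lstsq(np.c_[r1,-r2],o2-o1,rcond=None)[0]
    p,q=o1+s[0]*r1,o2+s[1]*r2; return ((p+q)/2).round(1),round(float(np.linalg.norm(p-q)),1)
def proj(f,P):
    d=np.load('pics/'+f+'.npz'); K,T=d['K'],d['T']
    c=T[:3,:3].T@(np.array(P)-T[:3,3]); q=K@[c[0],-c[1],-c[2]]; return (q[:2]/q[2]).round(1)
E
python3 - <<'E'
from h import *
ims=[]
for n in ['side','top']:
    d=snap(n,n+'0'); ims.append(cv2.resize(d['frame'],(800,600),interpolation=cv2.INTER_CUBIC)); cv2.imwrite('pics/'+n+'0b.png',ims[-1]); print(d['T'].round(2),d['K'], d.keys())
print(arm.read_state(), arm.grip_point_offset)
E
```

```text
pics
[[-9.8000e-01  1.0000e-01 -1.4000e-01  3.4842e+02]
 [-1.7000e-01 -5.9000e-01  7.9000e-01  8.5126e+02]
 [-0.0000e+00  8.0000e-01  6.0000e-01  7.6214e+02]
 [ 0.0000e+00  0.0000e+00  0.0000e+00  1.0000e+00]] [[381.57524384   0.         262.91743096]
 [  0.         381.57524384 193.13825983]
 [  0.           0.           1.        ]] dict_keys(['frame', 'K', 'T'])
[[-2.00000e-02  9.90000e-01 -1.40000e-01  4.00980e+02]
 [-1.00000e+00 -3.00000e-02 -1.00000e-02 -7.19000e+00]
 [-1.00000e-02  1.40000e-01  9.90000e-01  1.12678e+03]
 [ 0.00000e+00  0.00000e+00  0.00000e+00  1.00000e+00]] [[386.03716837   0.         259.95046369]
 [  0.         386.03716837 187.08960922]
 [  0.           0.           1.        ]] dict_keys(['frame', 'K', 'T'])
{'clock': 0.1, 'joints': array([-9.72414480e-01,  3.85456257e-01,  6.78103793e-03, -4.16383225e-04,
       -1.19401367e+00, -2.58623279e-01]), 'joint_vel': array([-0.0009483 , -0.00102477,  0.00369321,  0.00098389, -0.00024287,
        0.00076599]), 'joint_efforts': array([ 1.26590817e-04, -3.93319452e+01,  1.88928634e+01,  4.19796109e+00,
       -2.62036279e-03,  8.14671296e-06]), 'position': array([ 208.14106241, -588.77551125,  230.35512912]), 'ee_rot': array([-1.68987614e-01,  9.85617701e-01,  9.41136072e-04, -2.17170231e-04]), 'contact_force': array([ 0.27485178, -0.30925951,  0.06015596]), 'wrist_torque': array([ 0.00218208,  0.01043968, -0.02319061]), 'grasp_force': 0.0, 'gripper_width': 85.29810613154267} 18.700000000000003
```

View pics/side0b.png

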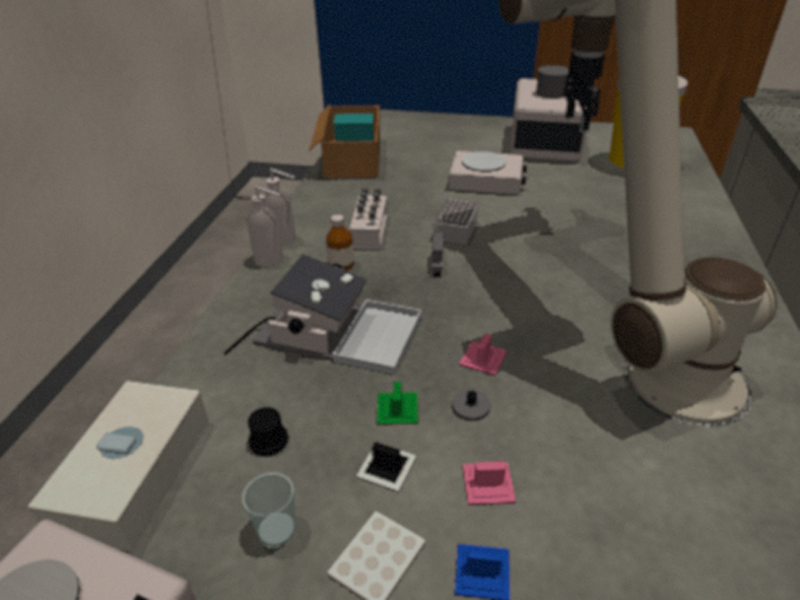

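View pics/top0b.png

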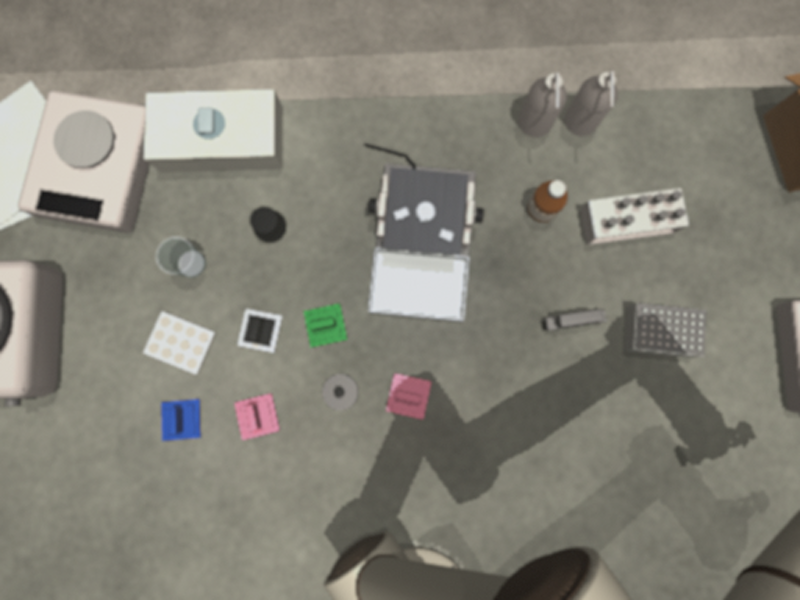

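The side view shows the reader at (320,290), the scraper at (437,255) and the white plaque at (387,465). In the top view the reader face is at (427,210), the scraper at (573,319) and the plaque at (260,330).

Could be mistaken for the plaque (top px): green (325,326), pink (257,416) and (408,396), blue (181,420). I choose the white plate with the black grip at (260,330). Could be mistaken for the scraper: tip box (668,330). I choose the bar at (573,319). I'll check these in one close crop.

Run:
```python
import cv2, numpy as np
t=cv2.imread('pics/top0.png'); s=cv2.imread('pics/side0.png')
def c(im,u,v,w,h,W,H): return cv2.resize(im[v:v+h,u:u+w],(W,H),interpolation=cv2.INTER_CUBIC)
a=c(t,230,95,80,60,400,300) # x5
b=c(t,335,185,80,60,400,300)
d=c(t,140,185,80,60,400,300)
e=c(s,165,150,80,60,400,300)
cv2.imwrite('pics/crop1.png',np.vstack([np.hstack([a,b]),np.hstack([d,e])]))
```

```text
(no output)
```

View pics/crop1.png

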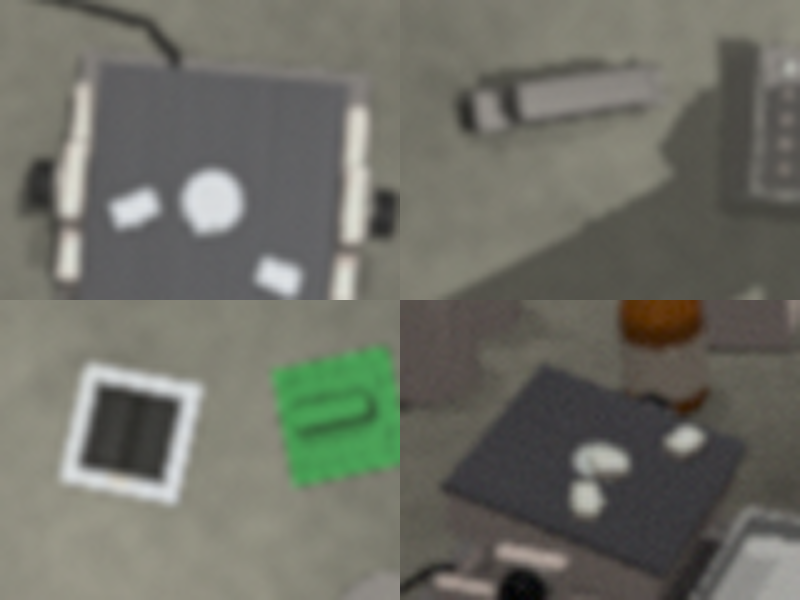

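Run:
```python
from h import *
T='top0'
A=lambda x,y:(230+x/5,95+y/5); B=lambda x,y:(335+(x-400)/5,185+y/5); D=lambda x,y:(140+x/5,185+(y-300)/5); S=lambda x,y:(165+(x-400)/5,150+(y-300)/5)
w=atz(T,*A(212,200),105); print('win',w, tri((T,*A(212,200)),('side0',*S(600,460))))
print('cheeks', atz(T,*A(82,60),125),atz(T,*A(368,78),125))
print('face corners side: ');
for n,p,q in [('topleft',(545,367),A(82,60)),('topright',(745,442),A(368,78))]:
    print(n,tri((T,*q),('side0',*S(*p))))
# lower corners via full-image reads (800 scale)
for p,q in [((275,293),(380,247)),((342,321),(472,255))]:
    print(tri((T,q[0]*.64,q[1]*.64),('side0',p[0]*.64,p[1]*.64)))
print('tray corners z23',[atz(T,u*.64,v*.64,23).tolist() for u,v in [(374,250),(469,256),(466,320),(369,315)]])
print('chips',[atz(T,*A(*p),100).tolist() for p in [(135,208),(203,228),(279,277)]])
print('grip ends',atz(T,*B(520,98),62),atz(T,*B(656,86),62),'foot end',atz(T,*B(463,112),7))
c=np.array([atz(T,*D(*p),6) for p in [(88,363),(203,382),(178,503),(62,483)]]); print('plaque',c.mean(0),c, np.linalg.norm(c-np.roll(c,1,0),axis=1))
print('plq grip top',tri((T,*D(130,430)),('side0',385*.64,450*.64)))
```

```text
win [685.3 -33.3 105. ] (array([684.8, -33.5, 103.7]), 1.7)
cheeks [759.5  35.2 125. ] [ 744.9 -118.5  125. ]
face corners side: 
topleft (array([706.3,  28. , 212.7]), 41.6)
topright (array([ 685.3, -122.8,   84. ]), 139.6)
(array([671.1,  62.3, 146.3]), 115.5)
(array([ 657.7, -124.2,  -57.9]), 40.0)
tray corners z23 [[635.8, 63.1, 23.0], [619.7, -113.6, 23.0], [500.5, -103.5, 23.0], [514.2, 74.3, 23.0]]
chips [[683.4, 8.8, 100.0], [671.2, -28.1, 100.0], [642.7, -68.6, 100.0]]
grip ends [ 493.3 -267.4   62. ] [ 498.  -342.5   62. ] foot end [ 490.7 -247.4    7. ]
plaque [492.1   279.125   6.   ] [[533.6 305.8   6. ]
 [520.6 238.2   6. ]
 [450.5 252.4   6. ]
 [463.7 320.1   6. ]] [71.34773998 68.83865193 71.52377227 68.97485049]
plq grip top (array([492.8, 274.6,  30.5]), 2.5)
```

```bash
cat >> h.py <<'E'
from scipy.spatial.transform import Rotation as Ro
def plan(pos,R,n,frompose=None):
    """n equal rows taking the tool to pos (mm), R (3x3); prints row [x y z ax ay az]"""
    s=arm.read_state(); p0=s['position']; R0=Ro.from_quat(s['ee_rot']).as_matrix()
    if frompose: p0,R0=frompose
    Rt=R0.T@R; rv=Ro.from_matrix(Rt).as_rotvec(); d=Ro.from_rotvec(rv/n)
    M=sum(np.linalg.matrix_power(d.as_matrix(),k) for k in range(n))
    t=np.linalg.solve(M,R0.T@(np.array(pos)-p0))
    print(n,'rows',(t/1000).round(4).tolist(),np.degrees(rv/n).round(2).tolist()); 
def down(yang,tilt=0,yaw=0):
    """tool y at world angle yang deg, tool z down; then tilted (deg) to a face of given yaw"""
    a=np.radians(yang); y=np.array([np.cos(a),np.sin(a),0]); z=np.array([0,0,-1.]); x=np.cross(y,z)
    R=np.c_[x,y,z]; ax=np.array([-np.sin(yaw),np.cos(yaw),0]); return Ro.from_rotvec(-np.radians(tilt)*ax).as_matrix()@R
E
python3 - <<'E'
from h import *
T='top0'
A=lambda x,y:(230+x/5,95+y/5); S=lambda x,y:(165+(x-400)/5,150+(y-300)/5)
for n,p,q in [('far right',(545,367),A(368,78)),('far left',(445,487),A(82,60)),('near right',(745,442),(472*.64,255*.64)),('near left',(665,572),(380*.64,247*.64))]:
    print(n,tri((T,*q),('side0',*S(*p))))
# tilt fit: compare predicted corners in side
w=np.array([685.3,-33.4,105])
for t in (11,14,17,20,23):
    ya=-.085;c,s=np.cos(np.radians(t)),np.sin(np.radians(t))
    X=np.array([c*np.cos(ya),c*np.sin(ya),s]);Y=np.array([-np.sin(ya),np.cos(ya),0])
    print(t,[((proj('side0',w+a*70*X+b*68*Y)-[165,150])*5+[400,300]).round(0).tolist()+((proj(T,w+a*70*X+b*68*Y)-[230,95])*5).round(0).tolist() for a,b in[(1,-1),(1,1),(-1,-1),(-1,1)]])
R=down(3.6); print(R.round(2)); plan([495.7,-305,150],R,12)
E
```

```text
far right (array([ 748.6, -120.7,  108. ]), 4.1)
far left (array([756. ,  34.5, 124.7]), 6.8)
near right (array([ 614.2, -114.3,   69.1]), 4.0)
near left (array([624.5,  47.8,  90.7]), 4.1)
11 [[534.0, 364.0, 345.0, 77.0], [438.0, 488.0, 95.0, 64.0], [744.0, 430.0, 329.0, 336.0], [668.0, 562.0, 80.0, 322.0]]
14 [[534.0, 360.0, 346.0, 76.0], [439.0, 483.0, 95.0, 63.0], [744.0, 435.0, 328.0, 336.0], [668.0, 567.0, 81.0, 322.0]]
17 [[536.0, 355.0, 346.0, 76.0], [440.0, 478.0, 94.0, 62.0], [742.0, 440.0, 328.0, 336.0], [666.0, 572.0, 82.0, 321.0]]
20 [[536.0, 350.0, 347.0, 76.0], [440.0, 473.0, 93.0, 62.0], [740.0, 443.0, 328.0, 334.0], [664.0, 576.0, 82.0, 320.0]]
23 [[538.0, 346.0, 347.0, 76.0], [442.0, 469.0, 93.0, 62.0], [739.0, 448.0, 328.0, 333.0], [663.0, 580.0, 82.0, 320.0]]
[[-0.06  1.    0.  ]
 [ 1.    0.06  0.  ]
 [ 0.    0.   -1.  ]]
12 rows [-0.0109, 0.0374, 0.0067] [0.01, -0.01, 8.82]
```

The window is at (685,-33,105), which agrees in both views. The face has a yaw of about -4.9° and a tilt of about 14°. The scraper is at (496,-305) with a yaw of 3.6°, and the plaque is at (492,279).

Run:
```python
from h import *
R=down(183.6); plan([480,-305,190],R,20);
```

```text
20 rows [-0.0209, -0.0031, 0.002] [0.0, 0.0, -3.71]
```

Call:
servo_tool([
  [[0,-0.021,-0.003,0.002,0,0,-3.71],[0,-0.021,-0.003,0.002,0,0,-3.71],[0,-0.021,-0.003,0.002,0,0,-3.71],[0,-0.021,-0.003,0.002,0,0,-3.71],[0,-0.021,-0.003,0.002,0,0,-3.71],[0,-0.021,-0.003,0.002,0,0,-3.71],[0,-0.021,-0.003,0.002,0,0,-3.71],[0,-0.021,-0.003,0.002,0,0,-3.71],[0,-0.021,-0.003,0.002,0,0,-3.71],[0,-0.021,-0.003,0.002,0,0,-3.71]],
])

```text
clock: 0.93
position: [393.0, -490.4, 210.4]
ee_rot: [-0.475, 0.88, 0.001, -0.0]
contact_force: [0.5, -0.6, 0.3]
gripper_width: 85.6
grasp_force: 0.0
```

Call:
servo_tool([
  [[0,-0.021,-0.003,0.002,0,0,-3.71],[0,-0.021,-0.003,0.002,0,0,-3.71],[0,-0.021,-0.003,0.002,0,0,-3.71],[0,-0.021,-0.003,0.002,0,0,-3.71],[0,-0.021,-0.003,0.002,0,0,-3.71],[0,-0.021,-0.003,0.002,0,0,-3.71],[0,-0.021,-0.003,0.002,0,0,-3.71],[0,-0.021,-0.003,0.002,0,0,-3.71],[0,-0.021,-0.003,0.002,0,0,-3.71],[0,-0.021,-0.003,0.002,0,0,-3.71]],
])

```text
clock: 1.77
position: [480.1, -301.0, 190.6]
ee_rot: [0.73, -0.683, -0.0, 0.0]
contact_force: [-0.4, -0.0, -0.2]
gripper_width: 85.4
grasp_force: 0.0
```

Run:
```python
from h import *
d=snap('wrist','w1'); cv2.imwrite('pics/w1.png',d['frame']); s=arm.read_state(); print(s['position'],s['ee_rot'],s['joints'],d['T'].round(2))
for P in [[495.7,-305,62],[491,-247,7],[500,-363,7]]: print(proj('w1',P))
```

```text
[ 479.88175512 -298.09147265  190.2845131 ] [ 7.31918825e-01 -6.81390481e-01 -1.33991499e-03 -2.26443879e-04] [-0.26996386  0.31760946 -0.20079961 -0.00188407 -1.05455638  0.34236879] [[-1.0000e+00  6.0000e-02  2.0000e-02  4.8549e+02]
 [-7.0000e-02 -9.5000e-01 -3.0000e-01 -3.7893e+02]
 [ 0.0000e+00 -3.0000e-01  9.5000e-01  3.3297e+02]
 [ 0.0000e+00  0.0000e+00  0.0000e+00  1.0000e+00]]
[234.2 174.5]
[238.5 213.8]
[235.7 100.8]
```

View pics/w1.png

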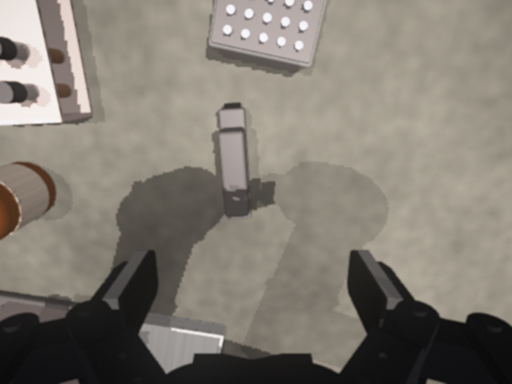

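Scraper seen from above: the grip top spans (231,129) to (235,190) and the foot ends are at (232,103) and (236,215), as predicted. The pads are at the bottom left and right.

Run:
```python
from h import *
a,b=atz('w1',231.5,129,62),atz('w1',235.5,190,62); print(a,b,(a+b)/2,a-b, atz('w1',236,216,0),atz('w1',232,103,14))
c=np.array([496,-304.5])
print(atz('w1',220,159,62),atz('w1',246,159,62))
ang=np.degrees(np.arctan2(*( (b-a)[[1,0]])))+90; print(ang)
plan([495,-304.5,60],down(183.6),8)
```

```text
[ 499.8 -343.2   62. ] [ 493.9 -291.2   62. ] [ 496.85 -317.2    62.  ] [  5.9 -52.    0. ] [ 493.7 -241.4    0. ] [ 503.1 -361.1   14. ]
[ 508.3 -317.6   62. ] [ 486.5 -319.1   62. ]
186.47318445381308
8 rows [0.0009, -0.0018, 0.0163] [0.01, 0.02, 0.06]
```

Run:
```python
from h import *
plan([496.5,-304,33],down(184.3),10)
```

```text
10 rows [0.0007, -0.0016, 0.0157] [0.01, 0.01, -0.02]
```

Call:
servo_tool([
  [[0,0.0007,-0.0016,0.0157,0,0,0],[0,0.0007,-0.0016,0.0157,0,0,0],[0,0.0007,-0.0016,0.0157,0,0,0],[0,0.0007,-0.0016,0.0157,0,0,0],[0,0.0007,-0.0016,0.0157,0,0,0],[0,0.0007,-0.0016,0.0157,0,0,0],[0,0.0007,-0.0016,0.0157,0,0,0],[0,0.0007,-0.0016,0.0157,0,0,0],[0,0.0007,-0.0016,0.0157,0,0,0],[0,0.0007,-0.0016,0.0157,0,0,0]],
])

```text
clock: 2.65
position: [496.2, -308.1, 33.2]
ee_rot: [0.729, -0.684, -0.0, 0.0]
contact_force: [-0.5, -0.1, -0.5]
gripper_width: 85.5
grasp_force: 0.0
```

Call:
servo_tool([
  [[255,0,0,0,0,0,0],[255,0,0,0,0,0,0],[255,0,0,0,0,0,0],[255,0,0,0,0,0,0],[255,0,0,0,0,0,0],[255,0,0,0,0,0,0],[255,0,0,0,0,0,0],[255,0,0,0,0,0,0],[255,0,0,0,0,0,0],[255,0,0,0,0,0,0]],
])

```text
clock: 3.48
position: [497.3, -308.4, 35.7]
ee_rot: [0.73, -0.684, 0.001, -0.0]
contact_force: [-0.6, 0.9, 5.0]
gripper_width: 21.3
grasp_force: 58.0
```

```bash
cat >> h.py <<'E'
W=np.array([685.3,-33.4,105.]); YAW=-.085
def face(x,y,z,tilt):
    t=np.radians(tilt);c,s=np.cos(t),np.sin(t)
    X=np.array([c*np.cos(YAW),c*np.sin(YAW),s]);Y=np.array([-np.sin(YAW),np.cos(YAW),0]); return W+x*X+y*Y+z*np.cross(X,Y)
E
python3 - <<'E'
from h import *
s=arm.read_state(); p0=s['position'];R0=Ro.from_quat(s['ee_rot']).as_matrix()
p1=p0+[0,0,170]
R1=down(180+np.degrees(YAW),14,YAW); p2=face(36,-3,100,14)
print(p2); plan(p2,R1,14,(p1,R0))
plan(face(36,-3,45,14),R1,4,(p2,R1))
# chips in face frame
for P in [[683.4,8.8,100],[671.2,-28.1,100],[642.7,-68.6,100]]:
    d=np.array(P)-W; print((d@(face(1,0,0,14)-W)).round(1),(d@(face(0,1,0,14)-W)).round(1))
E
```

```text
[695.74499421 -37.3008391  210.73876087]
14 rows [-0.0194, -0.0141, 0.0012] [0.99, 0.07, 0.61]
4 rows [0.0, 0.0, 0.0137] [0.0, 0.0, 0.0]
-6.5 41.9
-15.3 4.1
-39.5 -38.7
```

Call:
servo_tool([
  [[255,0,0,-0.02,0,0,0],[255,0,0,-0.02,0,0,0],[255,0,0,-0.02,0,0,0],[255,0,0,-0.02,0,0,0],[255,0,0,-0.02,0,0,0],[255,0,0,-0.02,0,0,0],[255,0,0,-0.02,0,0,0],[255,0,0,-0.02,0,0,0],[255,0,0,-0.01,0,0,0],[255,0,0,0,0,0,0]],
])

```text
clock: 4.32
position: [497.4, -308.4, 206.6]
ee_rot: [0.729, -0.684, 0.002, -0.001]
contact_force: [0.3, 0.3, -1.0]
gripper_width: 21.5
grasp_force: 57.3
```

Call:
servo_tool([
  [[255,-0.0194,-0.0141,0.001,1,0.07,0.61],[255,-0.0194,-0.0141,0.001,1,0.07,0.61],[255,-0.0194,-0.0141,0.001,1,0.07,0.61],[255,-0.0194,-0.0141,0.001,1,0.07,0.61],[255,-0.0194,-0.0141,0.001,1,0.07,0.61],[255,-0.0194,-0.0141,0.001,1,0.07,0.61],[255,-0.0194,-0.0141,0.001,1,0.07,0.61]],
])

```text
clock: 4.9
position: [590.3, -167.9, 199.9]
ee_rot: [-0.702, 0.71, -0.044, 0.041]
contact_force: [0.5, 0.2, -2.1]
gripper_width: 21.1
grasp_force: 57.4
```

Call:
servo_tool([
  [[255,-0.0194,-0.0141,0.001,1,0.07,0.61],[255,-0.0194,-0.0141,0.001,1,0.07,0.61],[255,-0.0194,-0.0141,0.001,1,0.07,0.61],[255,-0.0194,-0.0141,0.001,1,0.07,0.61],[255,-0.0194,-0.0141,0.001,1,0.07,0.61],[255,-0.0194,-0.0141,0.001,1,0.07,0.61],[255,-0.0194,-0.0141,0.001,1,0.07,0.61],[255,0,0,0,0,0,0]],
])

```text
clock: 5.57
position: [696.0, -34.7, 209.5]
ee_rot: [-0.672, 0.73, -0.089, 0.082]
contact_force: [-0.3, -0.4, -1.6]
gripper_width: 21.1
grasp_force: 57.3
```

Run:
```python
from h import *
s=arm.read_state(); print(s['position'],s['contact_force']);R1=down(180+np.degrees(YAW),14,YAW)
plan(face(36,-3,44,14),R1,5)
d=snap('wrist','w2'); e=snap('side','s2')
c=cv2.resize(e['frame'][100:250,140:310],(456,400),interpolation=cv2.INTER_CUBIC)
w=cv2.resize(d['frame'],(344,258)); 
o=np.zeros((400,800,3),np.uint8); o[:,:456]=c; o[:258,456:]=w; cv2.imwrite('pics/m2.png',o)
```

```text
[695.97823482 -34.66109922 209.53374106] [-0.30631694 -0.42775025 -1.55030311]
5 rows [0.0005, -0.0001, 0.011] [0.02, 0.02, 0.02]
```

View pics/m2.png

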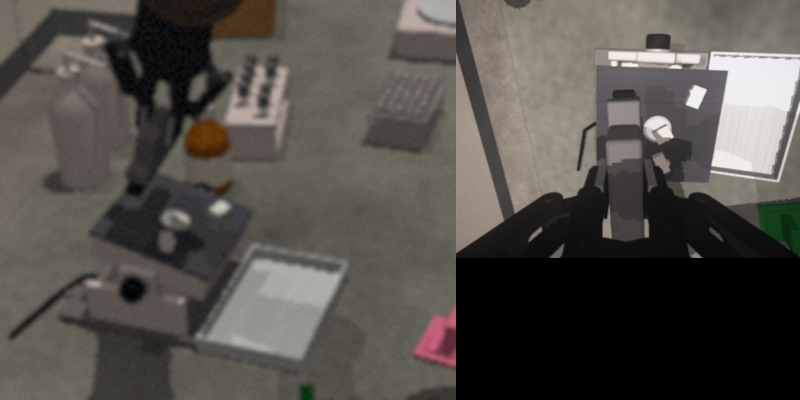

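The scraper hangs over the upper half of the face. The chips, at (697,97) and (660,130) in the wrist inset, are down-slope of it.

Call:
servo_tool([
  [[255,0.0005,0,0.011,0,0,0],[255,0.0005,0,0.011,0,0,0],[255,0.0005,0,0.011,0,0,0],[255,0.0005,0,0.011,0,0,0],[255,0.0005,0,0.011,0,0,0],[255,0,0,0.002,0,0,0],[255,0,0,0.002,0,0,0],[255,0,0,0.001,0,0,0],[255,0,0,0,0,0,0]],
])

```text
clock: 6.42
position: [709.5, -41.4, 154.2]
ee_rot: [-0.671, 0.731, -0.09, 0.083]
contact_force: [0.6, -0.6, -0.7]
gripper_width: 21.2
grasp_force: 57.3
```

Call:
servo_tool([
  [[255,0,0,0.001,0,0,0],[255,0,0,0.001,0,0,0],[255,0,0,0,0,0,0]],
])

```text
clock: 6.67
position: [709.8, -41.3, 152.3]
ee_rot: [-0.671, 0.731, -0.09, 0.083]
contact_force: [-0.2, -0.2, -0.5]
gripper_width: 21.1
grasp_force: 57.3
```

Call:
servo_tool([
  [[255,0,0,0.0015,0,0,0],[255,0,0,0.0015,0,0,0],[255,0,0,0,0,0,0]],
])

```text
clock: 6.92
position: [710.6, -41.4, 149.3]
ee_rot: [-0.671, 0.731, -0.09, 0.083]
contact_force: [0.3, -0.1, -0.4]
gripper_width: 21.0
grasp_force: 57.4
```

Call:
servo_tool([
  [[255,0,0,0.0015,0,0,0],[255,0,0,0,0,0,0]],
])

```text
clock: 7.08
position: [711.2, -41.2, 148.9]
ee_rot: [-0.671, 0.731, -0.09, 0.083]
contact_force: [-2.6, 2.1, 4.4]
gripper_width: 21.1
grasp_force: 59.0
```

Call:
servo_tool([
  [[255,0,0.0015,0.0003,0,0,0],[255,0,0.0025,0,0,0,0],[255,0,0.0025,0,0,0,0],[255,0,0.0025,0,0,0,0],[255,0,0.0025,0,0,0,0],[255,0,0.0025,0,0,0,0],[255,0,0.0025,0,0,0,0],[255,0,0.0025,0,0,0,0],[255,0,0.0025,0,0,0,0],[255,0,0.0025,0,0,0,0]],
])

```text
clock: 7.92
position: [689.2, -39.6, 143.2]
ee_rot: [-0.671, 0.731, -0.091, 0.085]
contact_force: [-0.1, -0.7, 4.8]
gripper_width: 21.2
grasp_force: 59.7
```

Call:
servo_tool([
  [[255,0,0.0028,0,0,0,0],[255,0,0.0028,0,0,0,0],[255,0,0.0028,0,0,0,0],[255,0,0.0028,0,0,0,0],[255,0,0.0028,0,0,0,0],[255,0,0.0028,0,0,0,0],[255,0,0.0028,0,0,0,0],[255,0,0.0028,0,0,0,0],[255,0,0.0028,0,0,0,0],[255,0,0.0028,0,0,0,0]],
])

```text
clock: 8.75
position: [662.0, -37.2, 136.2]
ee_rot: [-0.671, 0.731, -0.091, 0.085]
contact_force: [0.3, -0.5, 5.0]
gripper_width: 21.2
grasp_force: 59.7
```

Call:
servo_tool([
  [[255,0,0.0025,0,0,0,0],[255,0,0.0025,0,0,0,0],[255,0,0.0025,0,0,0,0],[255,0,0.0025,0,0,0,0],[255,0,0.0025,0,0,0,0],[255,0,0.0025,0,0,0,0],[255,0,0.0025,0,0,0,0],[255,0,0.0025,0,0,0,0]],
])

```text
clock: 9.42
position: [642.5, -35.5, 131.2]
ee_rot: [-0.671, 0.731, -0.091, 0.084]
contact_force: [0.2, -0.1, 5.1]
gripper_width: 20.7
grasp_force: 59.7
```

Run:
```python
from h import *
s=arm.read_state(); d=s['position']-W; R1=down(180+np.degrees(YAW),14,YAW); print([ (d@(face(*e,14)-W)).round(1) for e in np.eye(3)])
d=snap('wrist','w3'); e=snap('side','s3')
c=cv2.resize(e['frame'][130:250,160:290],(433,400),interpolation=cv2.INTER_CUBIC)
w=cv2.resize(d['frame'][0:260,120:],(366,243)); 
o=np.zeros((400,800,3),np.uint8); o[:,:433]=c; o[:243,433:433+366]=w; cv2.imwrite('pics/m3.png',o)
```

```text
[np.float64(-34.8), np.float64(-5.7), np.float64(35.7)]
```

View pics/m3.png

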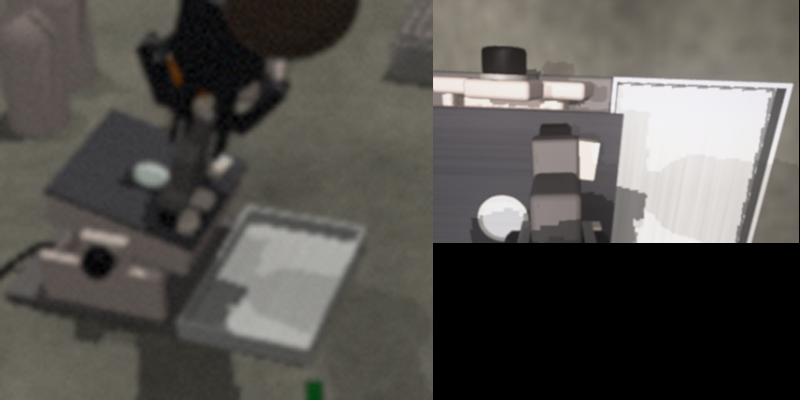

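All three chips lie in front of the scraper foot: side inset (222,165), (203,198), (188,220). The face behind it is clean. I'll keep sweeping to the edge.

Call:
servo_tool([
  [[255,0,0.0025,0,0,0,0],[255,0,0.0025,0,0,0,0],[255,0,0.0025,0,0,0,0],[255,0,0.0025,0,0,0,0],[255,0,0.0025,0,0,0,0],[255,0,0.0025,0,0,0,0],[255,0,0.0025,0,0,0,0],[255,0,0.0025,0,0,0,0],[255,0,0.0025,0,0,0,0]],
])

```text
clock: 10.27
position: [620.6, -33.6, 125.5]
ee_rot: [-0.671, 0.731, -0.091, 0.084]
contact_force: [0.2, -0.2, 5.6]
gripper_width: 20.9
grasp_force: 59.7
```

Call:
servo_tool([
  [[255,0,0.0025,0,0,0,0],[255,0,0.0025,0,0,0,0],[255,0,0.0025,0,0,0,0],[255,0,0.0025,0,0,0,0],[255,0,0.002,0,0,0,0],[255,0,0,0,0,0,0],[255,0,0,0,0,0,0],[255,0,0,0,0,0,0]],
])

```text
clock: 10.93
position: [608.4, -32.6, 122.3]
ee_rot: [-0.671, 0.731, -0.09, 0.084]
contact_force: [-0.6, -0.4, 5.9]
gripper_width: 21.2
grasp_force: 59.7
```

Run:
```python
from h import *
d=snap('wrist','w4'); e=snap('side','s4')
c=cv2.resize(e['frame'][130:250,160:290],(433,400),interpolation=cv2.INTER_CUBIC)
w=cv2.resize(d['frame'][0:300,120:],(366,280)); 
o=np.zeros((400,800,3),np.uint8); o[:,:433]=c; o[:280,433:433+366]=w; cv2.imwrite('pics/m4.png',o)
```

```text
(no output)
```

View pics/m4.png

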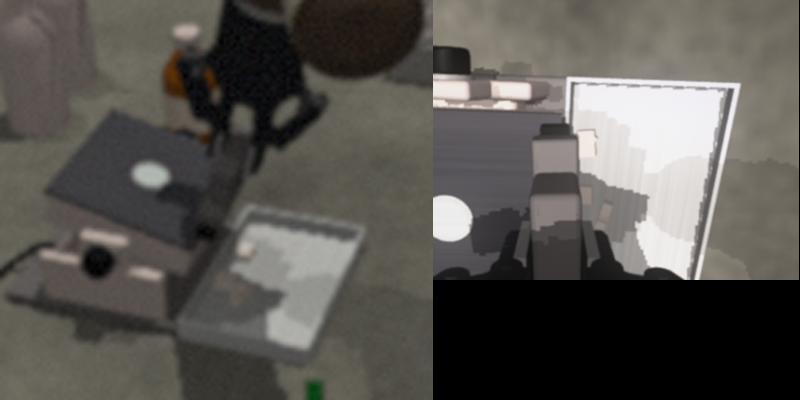

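Three chips are in the tray (wrist inset (588,143), (587,195), (605,212)) and the face is clean. Next I return the scraper to its original spot.

Run:
```python
from h import *
s=arm.read_state(); R=Ro.from_quat(s['ee_rot']).as_matrix(); p=s['position']-R[:,2]*60
Rd=Ro.from_quat([.7297,-.6838,0,0]).as_matrix()
plan([497,-308,130],Rd,13,(p,R))
```

```text
13 rows [0.0214, 0.0076, 0.003] [-1.09, -0.07, -0.66]
```

Call:
servo_tool([
  [[255,0,0,-0.01,0,0,0],[255,0,0,-0.015,0,0,0],[255,0,0,-0.015,0,0,0],[255,0,0,-0.015,0,0,0],[255,0,0,-0.005,0,0,0]],
])

```text
clock: 11.45
position: [592.6, -31.6, 180.9]
ee_rot: [-0.671, 0.731, -0.089, 0.083]
contact_force: [0.5, 0.3, 0.3]
gripper_width: 20.7
grasp_force: 58.6
```

Call:
servo_tool([
  [[255,0.0214,0.0076,0.003,-1.09,-0.07,-0.66],[255,0.0214,0.0076,0.003,-1.09,-0.07,-0.66],[255,0.0214,0.0076,0.003,-1.09,-0.07,-0.66],[255,0.0214,0.0076,0.003,-1.09,-0.07,-0.66],[255,0.0214,0.0076,0.003,-1.09,-0.07,-0.66],[255,0.0214,0.0076,0.003,-1.09,-0.07,-0.66],[255,0.0214,0.0076,0.003,-1.09,-0.07,-0.66]],
])

```text
clock: 12.03
position: [535.7, -179.4, 148.1]
ee_rot: [-0.704, 0.708, -0.039, 0.037]
contact_force: [-0.3, 0.1, -1.3]
gripper_width: 21.1
grasp_force: 58.5
```

Call:
servo_tool([
  [[255,0.0214,0.0076,0.003,-1.09,-0.07,-0.66],[255,0.0214,0.0076,0.003,-1.09,-0.07,-0.66],[255,0.0214,0.0076,0.003,-1.09,-0.07,-0.66],[255,0.0214,0.0076,0.003,-1.09,-0.07,-0.66],[255,0.0214,0.0076,0.003,-1.09,-0.07,-0.66],[255,0.0214,0.0076,0.003,-1.09,-0.07,-0.66],[255,0,0,0,0,0,0],[255,0,0,0,0,0,0]],
])

```text
clock: 12.7
position: [494.9, -308.6, 127.5]
ee_rot: [0.729, -0.685, -0.002, 0.002]
contact_force: [0.1, 0.0, -1.4]
gripper_width: 21.0
grasp_force: 58.5
```

Run:
```python
from h import *
plan([497,-308,40],Ro.from_quat([.7297,-.6838,0,0]).as_matrix(),6)
```

```text
6 rows [-0.0001, -0.0004, 0.0146] [0.06, 0.01, -0.03]
```

Call:
servo_tool([
  [[255,0,0,0.015,0,0,0],[255,0,0,0.015,0,0,0],[255,0,0,0.015,0,0,0],[255,0,0,0.015,0,0,0],[255,0,0,0.015,0,0,0],[255,0,0,0.012,0,0,0],[255,0,0,0.002,0,0,0],[255,0,0,0.002,0,0,0],[255,0,0,0,0,0,0],[255,0,0,0,0,0,0]],
])

```text
clock: 13.53
position: [496.6, -308.1, 38.9]
ee_rot: [0.73, -0.684, -0.0, 0.001]
contact_force: [0.3, -0.1, -1.4]
gripper_width: 21.2
grasp_force: 58.5
```

Call:
servo_tool([
  [[255,0,0,0.0015,0,0,0],[255,0,0,0.0015,0,0,0],[255,0,0,0.001,0,0,0],[255,0,0,0,0,0,0],[255,0,0,0,0,0,0]],
])

```text
clock: 13.95
position: [496.5, -308.6, 35.7]
ee_rot: [0.73, -0.684, 0.0, 0.001]
contact_force: [-1.8, 0.6, 5.2]
gripper_width: 21.6
grasp_force: 59.3
```

Call:
servo_tool([
  [[0,0,0,0,0,0,0],[0,0,0,0,0,0,0],[0,0,0,0,0,0,0],[0,0,0,0,0,0,0],[0,0,0,0,0,0,0],[0,0,0,0,0,0,0],[0,0,0,0,0,0,0],[0,0,0,0,0,0,0]],
])

```text
clock: 14.62
position: [496.0, -308.3, 34.0]
ee_rot: [0.73, -0.684, -0.001, 0.002]
contact_force: [-0.6, 0.1, -0.6]
gripper_width: 85.4
grasp_force: 0.0
```

Call:
servo_tool([
  [[0,0,0,-0.01,0,0,0],[0,0,0,-0.02,0,0,0],[0,0,0,-0.02,0,0,0],[0,0,0,-0.03,0,0,0],[0,0,0,-0.03,0,0,0],[0,0,0,-0.03,0,0,0],[0,0,0,-0.03,0,0,0],[0,0,0,0,0,0,0]],
])

```text
clock: 15.28
position: [499.8, -309.8, 212.4]
ee_rot: [0.73, -0.683, 0.006, -0.001]
contact_force: [1.1, -1.0, 0.9]
gripper_width: 85.4
grasp_force: 0.0
```

Run:
```python
from h import *
plan([480,279,190],down(258.7),20)
```

```text
20 rows [-0.0251, -0.0192, 0.0011] [-0.01, -0.04, -3.75]
```

Call:
servo_tool([
  [[0,-0.025,-0.019,0.001,0,0,-3.75],[0,-0.025,-0.019,0.001,0,0,-3.75],[0,-0.025,-0.019,0.001,0,0,-3.75],[0,-0.025,-0.019,0.001,0,0,-3.75],[0,-0.025,-0.019,0.001,0,0,-3.75],[0,-0.025,-0.019,0.001,0,0,-3.75],[0,-0.025,-0.019,0.001,0,0,-3.75],[0,-0.025,-0.019,0.001,0,0,-3.75],[0,-0.025,-0.019,0.001,0,0,-3.75],[0,-0.025,-0.019,0.001,0,0,-3.75]],
])

```text
clock: 16.12
position: [585.2, -11.0, 194.0]
ee_rot: [0.911, -0.412, -0.001, 0.001]
contact_force: [0.1, -0.2, 0.9]
gripper_width: 85.5
grasp_force: 0.0
```

Call:
servo_tool([
  [[0,-0.025,-0.019,0.001,0,0,-3.75],[0,-0.025,-0.019,0.001,0,0,-3.75],[0,-0.025,-0.019,0.001,0,0,-3.75],[0,-0.025,-0.019,0.001,0,0,-3.75],[0,-0.025,-0.019,0.001,0,0,-3.75],[0,-0.025,-0.019,0.001,0,0,-3.75],[0,-0.025,-0.019,0.001,0,0,-3.75],[0,-0.025,-0.019,0.001,0,0,-3.75],[0,-0.025,-0.019,0.001,0,0,-3.75],[0,-0.025,-0.019,0.001,0,0,-3.75]],
])

```text
clock: 16.95
position: [474.4, 277.1, 184.0]
ee_rot: [0.995, -0.097, -0.001, 0.0]
contact_force: [-0.0, 1.2, 0.2]
gripper_width: 85.7
grasp_force: 0.0
```

Run:
```python
from h import *
d=snap('wrist','w5'); s=arm.read_state(); print(s['position'],s['joints'])
e=snap('side','s5')
w=cv2.resize(d['frame'],(533,400)); c=cv2.resize(e['frame'][120:260,170:330],(267,234),interpolation=cv2.INTER_CUBIC)
o=np.zeros((400,800,3),np.uint8); o[:,:533]=w; o[:234,533:]=c; cv2.imwrite('pics/m5.png',o)
print(proj('w5',[492,279,6])*533/512, [ (proj('w5',p)*533/512).round().tolist() for p in [[533.6,305.8,6],[520.6,238.2,6],[450.5,252.4,6],[463.7,320.1,6]]])
```

```text
[472.0003292  280.17215831 183.86602807] [ 0.82967945  0.29716072 -0.24813933 -0.00292535 -1.02701178  0.55484072]
[256.61035156 155.7359375 ] [[219.0, 117.0], [294.0, 117.0], [292.0, 192.0], [221.0, 192.0]]
```

View pics/m5.png

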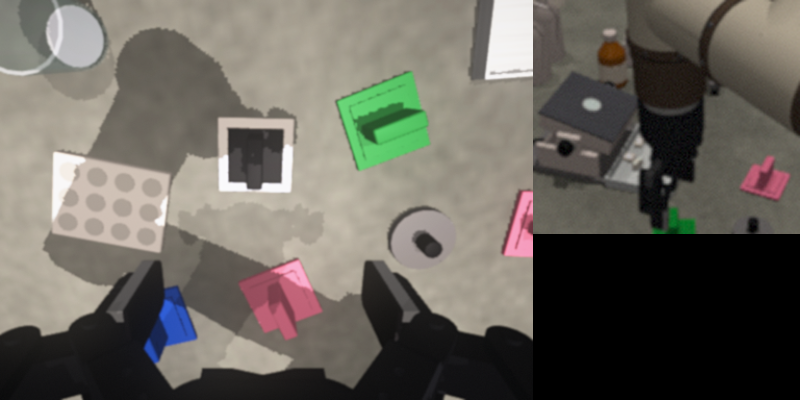

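The plaque is at (256,155) in the wrist picture, with corners within 2 px of prediction and the bar running vertically in the image. The side inset shows a clean face and the chips in the tray. I'll grasp the plaque now.

Run:
```python
from h import *
plan([492,279,22],down(258.5),10)
```

```text
10 rows [0.0019, -0.0004, 0.0162] [0.0, 0.01, 0.06]
```

Call:
servo_tool([
  [[0,0.005,-0.0008,0.016,0,0,0],[0,0.005,-0.0008,0.016,0,0,0],[0,0.005,-0.0008,0.016,0,0,0],[0,0.004,-0.0008,0.016,0,0,0],[0,0,-0.0008,0.016,0,0,0],[0,0,0,0.016,0,0,0],[0,0,0,0.016,0,0,0],[0,0,0,0.016,0,0,0.6],[0,0,0,0.012,0,0,0],[0,0,0,0,0,0,0]],
])

```text
clock: 17.88
position: [493.1, 274.1, 41.2]
ee_rot: [0.995, -0.104, -0.003, 0.003]
contact_force: [-0.4, -0.2, -0.4]
gripper_width: 85.2
grasp_force: 0.0
```

Run:
```python
from h import *
s=arm.read_state(); print(s['contact_force']); plan([492,279,22],down(258.5),2)
```

```text
[-0.44546711 -0.23528373 -0.42414978]
2 rows [-0.001, -0.0023, 0.0096] [0.17, 0.17, -0.24]
```

Call:
servo_tool([
  [[0,-0.001,-0.0023,0.006,0.17,0.17,-0.3],[0,-0.001,-0.0023,0.006,0.17,0.17,-0.2],[0,0,0,0.006,0,0,0],[0,0,0,0,0,0,0]],
])

```text
clock: 18.22
position: [492.7, 280.5, 24.7]
ee_rot: [0.995, -0.099, 0.001, -0.001]
contact_force: [0.2, -0.2, -0.3]
gripper_width: 85.2
grasp_force: 0.0
```

Call:
servo_tool([
  [[255,0,0,0,0,0,0],[255,0,0,0,0,0,0],[255,0,0,0,0,0,0],[255,0,0,0,0,0,0],[255,0,0,0,0,0,0],[255,0,0,0,0,0,0],[255,0,0,0,0,0,0],[255,0,0,0,0,0,0],[255,0,0,0,0,0,0],[255,0,0,0,0,0,0]],
])

```text
clock: 19.05
position: [493.5, 280.9, 25.8]
ee_rot: [0.995, -0.099, 0.002, -0.002]
contact_force: [-0.3, 0.4, 3.4]
gripper_width: 12.8
grasp_force: 61.0
```

Run:
```python
from h import *
s=arm.read_state(); print(s['position'],s['contact_force'],s['wrist_torque'],s['gripper_width'],Ro.from_quat(s['ee_rot']).as_matrix().round(4))
```

```text
[493.48909296 280.91983776  25.81977271] [-0.25962617  0.38909577  3.44719395] [-0.05310051  0.1243683   0.0221543 ] 12.820260733534928 [[ 0.9803 -0.1974  0.0048]
 [-0.1974 -0.9803  0.0038]
 [ 0.0039 -0.0047 -1.    ]]
```

```bash
cat >> h.py <<'E'
TI=14.3
RG=np.array([[.9803,-.1974,.0048],[-.1974,-.9803,.0038],[.0039,-.0047,-1]]); OFF=RG.T@(np.array([492,279,0])-np.array([493.5,280.9,25.8]))
def ptarget(h,x=0,y=0):
    R=down(265.1,TI,YAW); return face(x,y,h,TI)-R@OFF, R
E
python3 - <<'E'
from h import *
s=arm.read_state(); R0=Ro.from_quat(s['ee_rot']).as_matrix(); p1=s['position']-R0[:,2]*165
p,R=ptarget(45); print(OFF,p,np.degrees(np.arccos(R[:,2]@-(face(0,0,1,TI)-W)))); plan(p,R,16,(p1,R0))
E
```

```text
[-1.19601  2.27993 25.78558] [669.2285776  -29.74306434 173.8880473 ] nan
16 rows [0.0136, 0.0176, 0.0026] [0.04, 0.88, -0.41]<stdin>:3: RuntimeWarning: invalid value encountered in arccos
```

Call:
servo_tool([
  [[255,0,0,-0.01,0,0,0],[255,0,0,-0.02,0,0,0],[255,0,0,-0.02,0,0,0],[255,0,0,-0.02,0,0,0],[255,0,0,-0.02,0,0,0],[255,0,0,-0.02,0,0,0],[255,0,0,-0.02,0,0,0],[255,0,0,-0.02,0,0,0],[255,0,0,-0.015,0,0,0]],
])

```text
clock: 19.8
position: [492.3, 279.9, 192.1]
ee_rot: [0.995, -0.099, 0.002, -0.002]
contact_force: [-0.2, 0.9, -1.2]
gripper_width: 12.8
grasp_force: 60.3
```

Call:
servo_tool([
  [[255,0.0136,0.0176,0.0026,0.04,0.88,-0.41],[255,0.0136,0.0176,0.0026,0.04,0.88,-0.41],[255,0.0136,0.0176,0.0026,0.04,0.88,-0.41],[255,0.0136,0.0176,0.0026,0.04,0.88,-0.41],[255,0.0136,0.0176,0.0026,0.04,0.88,-0.41],[255,0.0136,0.0176,0.0026,0.04,0.88,-0.41],[255,0.0136,0.0176,0.0026,0.04,0.88,-0.41],[255,0.0136,0.0176,0.0026,0.04,0.88,-0.41]],
])

```text
clock: 20.47
position: [575.8, 121.2, 174.6]
ee_rot: [0.996, -0.071, 0.063, 0.002]
contact_force: [1.0, 0.9, -1.5]
gripper_width: 12.9
grasp_force: 60.3
```

Call:
servo_tool([
  [[255,0.0136,0.0176,0.0026,0.04,0.88,-0.41],[255,0.0136,0.0176,0.0026,0.04,0.88,-0.41],[255,0.0136,0.0176,0.0026,0.04,0.88,-0.41],[255,0.0136,0.0176,0.0026,0.04,0.88,-0.41],[255,0.0136,0.0176,0.0026,0.04,0.88,-0.41],[255,0.0136,0.0176,0.0026,0.04,0.88,-0.41],[255,0.0136,0.0176,0.0026,0.04,0.88,-0.41],[255,0.0136,0.0176,0.0026,0.04,0.88,-0.41],[255,0,0,0,0,0,0],[255,0,0,0,0,0,0]],
])

```text
clock: 21.3
position: [669.1, -31.3, 172.8]
ee_rot: [0.991, -0.043, 0.123, 0.005]
contact_force: [-0.4, 0.8, -2.8]
gripper_width: 12.6
grasp_force: 60.3
```

Run:
```python
from h import *
s=arm.read_state(); print(s['position'],s['contact_force'],s['wrist_torque'])
plan(*ptarget(8),6)
d=snap('wrist','w6'); cv2.imwrite('pics/w6.png',d['frame']); e=snap('side','s6'); t=snap('top','t6')
w=cv2.resize(d['frame'],(400,300)); c=cv2.resize(e['frame'][110:260,170:370],(400,300),interpolation=cv2.INTER_CUBIC)
u=cv2.resize(t['frame'][80:230,220:420],(400,300),interpolation=cv2.INTER_CUBIC)
cv2.imwrite('pics/m6.png',np.vstack([np.hstack([w,c]),np.hstack([u,u*0])]))
```

```text
[669.07432168 -31.25633505 172.75160477] [-0.38365076  0.83742209 -2.84649689] [0.11023757 0.65316501 0.05698098]
6 rows [0.0001, -0.0003, 0.006] [-0.0, 0.02, -0.01]
```

View pics/m6.png

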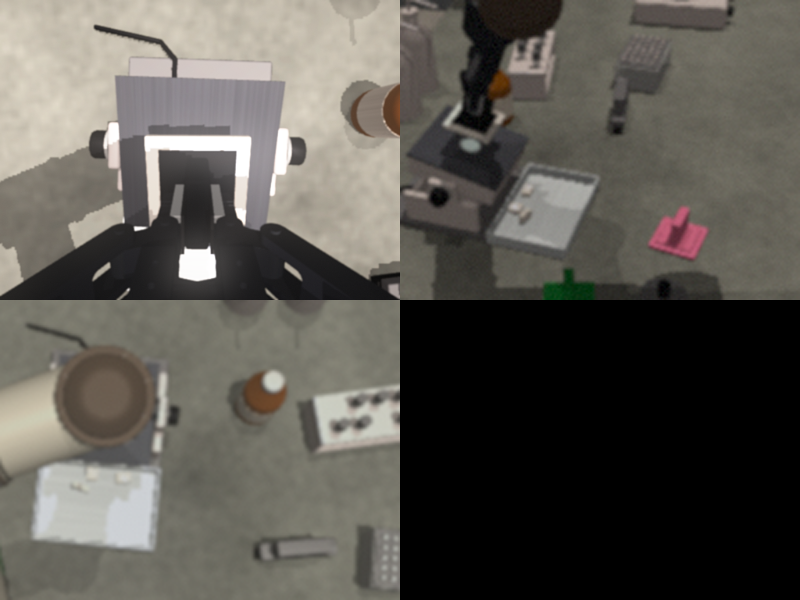

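Chips are in the tray, the scraper stands on the bench and the plaque hovers level over the window. I'll lower it along the face normal.

Call:
servo_tool([
  [[255,0,-0.0003,0.006,0,0,0],[255,0,-0.0003,0.006,0,0,0],[255,0,-0.0003,0.006,0,0,0],[255,0,-0.0003,0.006,0,0,0],[255,0,-0.0003,0.006,0,0,0],[255,0,0,0.005,0,0,0],[255,0,0,0,0,0,0],[255,0,0,0,0,0,0]],
])

```text
clock: 22.12
position: [678.4, -29.4, 139.0]
ee_rot: [0.991, -0.042, 0.124, 0.005]
contact_force: [0.4, -0.2, -0.9]
gripper_width: 12.3
grasp_force: 60.3
```

Run:
```python
from h import *
s=arm.read_state(); print(s['position'],s['contact_force'],s['wrist_torque'])
plan(*ptarget(0),5)
```

```text
[678.44531341 -29.38771033 138.9556713 ] [ 0.43250824 -0.16346029 -0.8529957 ] [0.07455495 0.54908855 0.00061408]
5 rows [-0.0, 0.0002, 0.0018] [-0.01, 0.01, 0.01]
```

Call:
servo_tool([
  [[255,0,0,0.0018,0,0,0],[255,0,0,0.0018,0,0,0],[255,0,0,0.0015,0,0,0],[255,0,0,0,0,0,0]],
])

```text
clock: 22.45
position: [679.7, -29.5, 134.4]
ee_rot: [0.991, -0.042, 0.124, 0.005]
contact_force: [-0.2, -0.8, -1.1]
gripper_width: 12.6
grasp_force: 60.3
```

Call:
servo_tool([
  [[255,0,0,0.001,0,0,0],[255,0,0,0.001,0,0,0],[255,0,0,0,0,0,0]],
])

```text
clock: 22.7
position: [680.2, -29.5, 132.6]
ee_rot: [0.991, -0.042, 0.124, 0.005]
contact_force: [0.2, -0.5, -2.1]
gripper_width: 12.5
grasp_force: 60.3
```

Run:
```python
from h import *
s=arm.read_state(); print(s['position'],s['contact_force'],s['wrist_torque'])
plan(*ptarget(0),1)
```

```text
[680.24559463 -29.5008037  132.55041282] [ 0.17481361 -0.48086407 -2.11033015] [ 0.0196615   0.62717818 -0.03372299]
1 rows [-0.0004, 0.0012, 0.0022] [-0.05, 0.01, 0.05]
```

Call:
servo_tool([
  [[255,0,0.001,0.001,0,0,0],[255,0,0,0.001,0,0,0],[255,0,0,0,0,0,0]],
])

```text
clock: 22.95
position: [680.8, -30.6, 131.0]
ee_rot: [0.991, -0.042, 0.124, 0.005]
contact_force: [-1.0, -1.1, -0.0]
gripper_width: 12.6
grasp_force: 60.4
```

Run:
```python
from h import *
s=arm.read_state(); print(s['position'],s['contact_force'],s['wrist_torque'])
plan(*ptarget(0),1)
```

```text
[680.79229405 -30.56046345 131.00781571] [-1.01637958 -1.05504385 -0.01282596] [0.01987805 0.66570562 0.00824642]
1 rows [-0.0006, 0.0002, 0.0006] [-0.05, -0.01, 0.06]
```

Call:
servo_tool([
  [[255,0,0,0.0007,0,0,0],[255,0,0,0.0005,0,0,0],[255,0,0,0,0,0,0],[255,0,0,0,0,0,0]],
])

```text
clock: 23.28
position: [680.8, -30.4, 130.8]
ee_rot: [0.991, -0.042, 0.125, 0.005]
contact_force: [-5.0, 0.6, 6.0]
gripper_width: 12.6
grasp_force: 61.4
```

Run:
```python
from h import *
s=arm.read_state(); print(s['position'],s['contact_force'],s['wrist_torque'])
plan(*ptarget(0),1)
```

```text
[680.83732604 -30.4141059  130.81193269] [-5.03748658  0.56123879  5.9998078 ] [ 0.18336055  1.41271533 -0.03896513]
1 rows [-0.0006, 0.0003, 0.0004] [-0.05, -0.03, 0.07]
```

Call:
servo_tool([
  [[255,0,0,0.0003,0,0,0],[255,0,0,0,0,0,0],[255,0,0,0,0,0,0],[255,0,0,0,0,0,0],[255,0,0,0,0,0,0],[255,0,0,0,0,0,0],[255,0,0,0,0,0,0],[255,0,0,0,0,0,0]],
])

```text
clock: 23.95
position: [680.8, -30.4, 130.7]
ee_rot: [0.991, -0.042, 0.125, 0.005]
contact_force: [-6.3, 2.2, 6.4]
gripper_width: 12.3
grasp_force: 61.8
```

Run:
```python
from h import *
s=arm.read_state(); R=Ro.from_quat(s['ee_rot']).as_matrix(); n=face(0,0,1,TI)-W
print(s['position'],s['contact_force'],s['wrist_torque'],np.degrees(np.arcsin(np.linalg.norm(np.cross(R@RG.T@[0,0,1.],n)))), s['contact_force']@n)
snap('wrist','w7')
# window-plaque check: predicted plaque far-edge corners vs image
Xv=face(1,0,0,TI)-W;pl=s['position']+R@OFF; ax=R@RG.T
c=np.radians(-11.3);px=ax@[np.cos(c),np.sin(c),0];py=ax@[-np.sin(c),np.cos(c),0]
print((pl-W).round(1),[proj('w7',pl+a*35*px+b*35*py+6*n).tolist() for a,b in[(1,1),(1,-1)]],[proj('w7',face(70,b*68,0,TI)).tolist() for b in(1,-1)])
i=cv2.imread('pics/w7.png'); cv2.imwrite('pics/w7b.png',cv2.resize(i[60:300,100:420],(800,600)))
```

```text
[680.82550685 -30.4329596  130.730792  ] [-6.29818758  2.22093485  6.38947338] [0.22773198 1.53794185 0.00993077] 0.300231655647468 7.788102160293296
[0.5 0.3 0.4] [[187.5, 175.2], [324.7, 175.2]] [[120.1, 105.0], [393.9, 105.1]]
```

View pics/w7b.png

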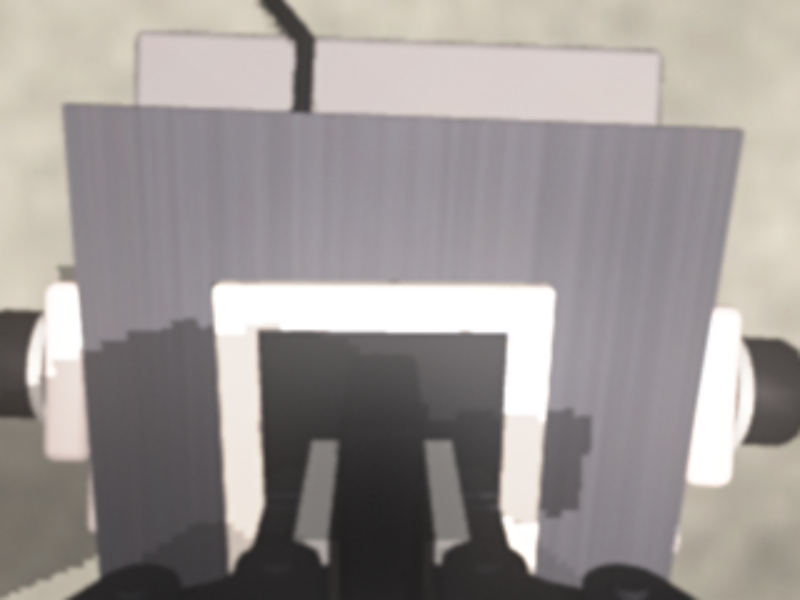

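The plaque lies flush and parallel. Its far corners are at (213,283) and (555,288), within about 3 mm of centre across the face. The push is a steady 8–9 N, so I'm handing the job in.

```bash
python3 -c "
from bench import ticket; print(ticket.job_done())"
```

```text
the job is handed in; nothing more can be done
None
```

I handed the job in at about 24 s: the three chips are in the tray, the scraper is back on the bench, and the plaque is still gripped and pressed flush over the window with about 8–9 N. The hand-in returned no verdict.

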